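# Wedge the rocking gauge stand

### The arm

A 6-joint arm with a two-finger parallel gripper is mounted at the origin on the work surface. World frame = base frame: x ahead of the robot, y to its left, z up, the work surface at z = 0. Lengths are in m, angles in rad, forces in N, time in s.
With the tool pointing down it reaches from about 0.35 to 0.975 m from the base axis. Payload 4.9 kg.
Tool frame: the origin (TCP) lies midway between the tips of the shut fingers; the grasp point (between the pads) lies 19 mm behind it; y points along the fingers, z is the direction in which the jaws open and shut, and the axes are right-handed (so a half turn about y gives the same grasp; the last joint's range is limited). The gripper opens to 85 mm and grips with 20 to 120 N. Pads are 22 mm wide; open, the fingers measure 114 mm over their backs; the gripper's body (76 mm by 85 mm) begins 54 mm behind the grasp point. The pads swing forward as they close: fully open they stand 13 mm farther back than shut.
Start: joints at [-1.305, 0.053, 1.613, -0, 1.476, -0.119], TCP at [0.235, -0.579, 0.231] pointing down, gripper open.
Joint ranges: [-3.01, 3.01], [-1.01, 2.22], [0.06, 2.58], [-1.02, 4.17], [0.09, 2.62], [-3.14, 3.14]. Speed limits (rad/s): [2.57, 2.57, 3.14, 3.14, 3.14, 3.14].

### API

Orientations are given as a unit quaternion [w, x, y, z].
In Python, from plant import * gives the robot as it stands.
- The arm moves only by the shell command python3 -m crank 'ROWS'. ROWS is JSON, a list that holds one entry, the list of rows, each a list of 5 numbers: the gripper command: -1 is shut, 1 is fully open, values between are in proportion, then the shift along the tool's x, y, z in cm, then the turn about the tool's y in degrees. In form: [[[jaw, dx, dy, dz, twist], ...]]. A call has 1 to 8 rows; each row shifts and turns the commanded pose from where the row before left it, along the tool's axes as they then stand; what a row does not reach is not made up. A row lasts 1/8 s, in which the tool goes at most 62.5 mm and 10.7 degrees, less where a joint would pass 70% of its speed; a pose out of reach is approached as far as the arm can. A call with a gripper value outside its range is refused whole. The fingers move at their own pace and stop on an object; the grip force is fixed at half the most. Time passes only in rows, so rows that do not move let the fingers close. It gives the time, the measured TCP pose, the force and the opening at its end, in the units of the state.
- state(): the state, without advancing time (a new reading comes with each control period).
- grab_frame(name): name is "side" or "top" or "wrist"; returns a dict with "frame" (420x560x3 uint8, red, green, blue), "fx", "fy", "cx", "cy" (pixels), "pose" (4x4, takes a point from camera to world coordinates). Camera axes: x right, y up, looking along -z (the intrinsics and any distortion apply to the point x, -y, -z); pixel columns grow to the right and rows downward; lengths in m; the calibration is good to about 2 mm. A picture is of the moment at which its call begins. There is no depth.
- job_done(): hands the job in, once; it reports no verdict.
The state is a dict: "time": time; "joint_pos": joint angles; "joint_vel": joint speeds; "joint_efforts": joint torques, N m; "tool_pos": TCP position; "tool_rot": TCP orientation; "contact_force": force on the tool from outside, world axes, zero at the start; "ft_torque": the same for the moment, N m; "gripper_width": opening from 0.0 (shut) to 1.0 (fully open).
Only numpy, scipy, OpenCV 4.12 (cv2) and the standard library are available. Lean on these libraries where they do the work, as an engineer would, in place of code of your own. Each camera call takes 0.05 s, during which the arm holds its last target.

### The job

The gauge stand on the rubber mat rocks because its front-left foot is too short. Push the wooden wedge along the mat, thin end first, under that foot with your fingertips until the stand sits level and no longer rocks, then draw back. Do not grasp or lift the wedge, keep off the stand and do not shove it out of place, and leave everything else where it is.

Things in the scene. Friction and masses are not known exactly. Their poses are not given: they have to be found in the camera images.
- wedge: Loose wooden wedge: 120 mm long, 50 wide, flat underside, top a plain ramp from 1.5 mm thick at the nose to 16.5 mm at the thick end. Origin: centre of the underside. Own -x points to the nose, +x to the upright back face (each 60 mm away), z up. Starts flat on the mat, nose roughly towards the short foot, with 20 to 110 mm of free travel; friction about 0.6.
- gauge_stand: Loose gauge stand, 2 kg: grey plate 190 x 240 mm (x, y) on four black domed feet at x +-70, y +-95 mm; rear column 245 mm high, readout box front left. Origin: centre, level with the bottoms of the three good feet; z up, -x front, +y left. Level, plate underside 30 mm, top 56 mm over the mat. Starts tipped 4 degrees onto the short foot, which bears only 2 to 5 N until level.
- short_foot (a point): Lowest point of the short front-left foot (x -70, y +95 mm on the stand, 25 mm in from both plate edges; dome radius 20). Starts on the mat; 8 mm above it when the stand is level, so the wedge is right when 8 mm thick under the foot (52 mm behind the nose). Pushed further, it lifts the stand off level again or shoves it along.
- base_top (a point): Centre of the top face of the stand's base plate, 56 mm above the stand's origin.
- mat: Black rubber mat fixed to the bench, 360 x 500 mm (x, y), 3 mm thick; its top is 3 mm above the bench. Origin: centre of the underside.
- packer: Plain flat wooden block, 90 x 45 x 14 mm, not tapered, lies on the mat. Leave it alone. Origin: centre of its underside.
- bearing: Steel ring 52 mm across, 15 mm high, lies on the mat. Leave it alone. Origin: centre of its underside.
- upright: Small L-shaped aluminium bracket, 50 x 30 mm foot, 58 mm high, on the mat. Leave it alone. Origin: centre of its underside.
- spacer: Aluminium cylinder 26 mm across, 30 mm high, on the mat. Leave it alone. Origin: centre of its underside.
- bolt_jar: Clear jar with black cap, 64 mm across, 85 mm high, on the bench. Leave it alone. Origin: centre of its underside.
- screwdriver: Screwdriver lying on the bench. Leave it alone. Origin: middle of its length, underside.
- mug: White mug, 80 mm across, 92 mm high, on the bench. Leave it alone. Origin: centre of its underside.
- wrench: Steel wrench lying on the bench. Leave it alone. Origin: middle of its length, underside.
Mind the look-alikes: they are no part of the job. Leave any blue or purple look-alike of the wedge alone.

How it is judged:
At the end, for the whole second after the job is handed in: The stand is level within 0.5 degrees with its short foot bearing on the wedge (more than 0.5 N), the wedge lies flat on the mat with its centre within 45 mm of that foot, the stand is within 15 mm of where it stood, and all is at rest (angle between gauge_stand's own z axis and vertical below 0.0087 rad and contact force between wedge and gauge_stand above 0.5 N and horizontal distance between wedge and short_foot below 0.045 m and angle between wedge's own z axis and vertical below 0.03 rad and distance of base_top from where it was at the start of the episode below 0.015 m and linear speed of each of wedge, gauge_stand below 0.01 m/s); the robot touches nothing.
It fails at once if the wedge is lifted (10 mm or more) or tipped over (height (world z) of wedge above 0.013 m or angle between wedge's own z axis and vertical above 0.35 rad).
It fails at once if the robot pushes on the gauge stand (more than 3 N) (contact force between any of the fingers, the arm and gauge_stand above 3 N).
It fails at once if the stand is shoved more than 30 mm or tipped (distance of base_top from where it was at the start of the episode above 0.03 m or angle between gauge_stand's own z axis and vertical above 0.15 rad).
It fails at once if a bystander is moved more than 20 mm (distance of any of packer, bearing, upright, spacer, bolt_jar, screwdriver, mug, wrench from where it was at the start of the episode above 0.02 m).
It also fails if it takes over 54 s, if anything falls off the work surface, if the arm or the gripper's body presses on something with over 40 N, if the wrist force passes 120 N, or if a joint passes its speed limit or range.

## Working session

There is one attempt and no reset: what is moved stays moved. The work goes in short steps, Python scripts to look and compute and a shell command to move; the robot and the scene stay as the last step left them, time stands still between calls to the robot, and variables do not carry over. Pictures are saved under pics/ and viewed, and the job is handed in when it is done.

```bash
mkdir -p pics; cat > h.py <<'E'
from plant import *
import numpy as np, cv2
def snap(n,fn):
    f=grab_frame(n); cv2.imwrite('pics/'+fn,cv2.cvtColor(f['frame'],cv2.COLOR_RGB2BGR)); return f
def ray(f,u,v,z):
    d=np.array([(u-f['cx'])/f['fx'],-(v-f['cy'])/f['fy'],-1.]); P=np.array(f['pose']); d=P[:3,:3]@d; o=P[:3,3]
    return o+d*(z-o[2])/d[2]
def proj(f,p):
    P=np.array(f['pose']); c=P[:3,:3].T@(np.array(p)-P[:3,3]); return f['cx']+f['fx']*c[0]/-c[2], f['cy']-f['fy']*c[1]/-c[2]
E
python3 - <<'E'
from h import *
import pickle
d={}
for n in('top','side','wrist'):
    d[n]=snap(n,n+'0.png'); print(n,{k:v for k,v in d[n].items() if k not in('frame',)})
pickle.dump(d,open('f0.pkl','wb'))
s=state(); print(s)
E
```

```text
top {'fx': 496.2072001423812, 'fy': 496.2072001423812, 'cx': 283.4351321777343, 'cy': 211.5402169011713, 'pose': array([[ 0.01396966,  0.9913274 , -0.1306707 ,  0.41780657],
       [-0.99989549,  0.01336325, -0.00551655, -0.01629608],
       [-0.00372252,  0.13073411,  0.99141048,  1.47051305],
       [ 0.        ,  0.        ,  0.        ,  1.        ]])}
side {'fx': 393.5196753419296, 'fy': 393.5196753419296, 'cx': 279.4940428425678, 'cy': 203.5496680978364, 'pose': array([[-8.76442821e-01,  3.68878270e-01, -3.09478276e-01,
         2.75859540e-01],
       [-4.81505736e-01, -6.72044637e-01,  5.62590643e-01,
         5.93762157e-01],
       [-4.55752712e-04,  6.42094096e-01,  7.66625701e-01,
         8.93329471e-01],
       [ 0.00000000e+00,  0.00000000e+00,  0.00000000e+00,
         1.00000000e+00]])}
wrist {'fx': 340.8610257708975, 'fy': 340.8610257708975, 'cx': 275.31095393632415, 'cy': 213.9157760495323, 'pose': array([[ 0.37544792,  0.87937585,  0.29280876,  0.30898439],
       [-0.9268427 ,  0.35663259,  0.11737037, -0.54984368],
       [-0.00121248, -0.31545412,  0.94894005,  0.37257255],
       [ 0.        ,  0.        ,  0.        ,  1.        ]])}
{'time': 0.15, 'joint_pos': array([-1.30498252e+00,  5.32125545e-02,  1.61400337e+00,  8.28271848e-06,
        1.47601635e+00, -1.19000177e-01]), 'joint_vel': array([ 0.00018885, -0.00289498, -0.00536941, -0.00019059,  0.00056146,
        0.00104039]), 'joint_efforts': array([ 1.14599366e-03, -3.94240451e+01, -3.70722556e+01, -1.03216275e-04,
        4.63541379e-03,  1.45269115e-05]), 'tool_pos': array([ 0.23448657, -0.57880478,  0.2303261 ]), 'tool_rot': array([ 0.13517446, -0.13525367,  0.69463657, -0.69347988]), 'contact_force': array([-0.61819608,  0.06948926, -0.35859319]), 'ft_torque': array([-0.05361046, -0.00809828,  0.00484472]), 'gripper_width': 1.0050152065616107}
```

View pics/top0.png

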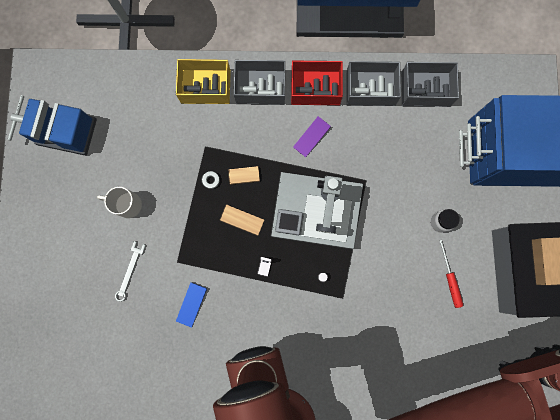

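View pics/side0.png

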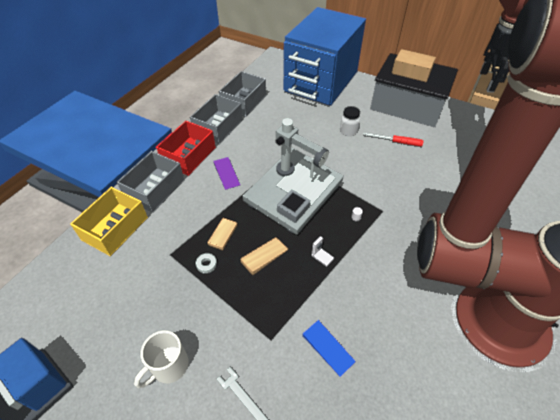

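```bash
python3 - <<'E'
from h import *
a=cv2.imread('pics/top0.png')[135:305,170:375]; cv2.imwrite('pics/c1.png',cv2.resize(a,None,fx=3.5,fy=3.5,interpolation=cv2.INTER_CUBIC))
a=cv2.imread('pics/side0.png')[110:300,160:390]; cv2.imwrite('pics/c2.png',cv2.resize(a,None,fx=3,fy=3,interpolation=cv2.INTER_CUBIC))
E
```

```text
(no output)
```

View pics/c1.png

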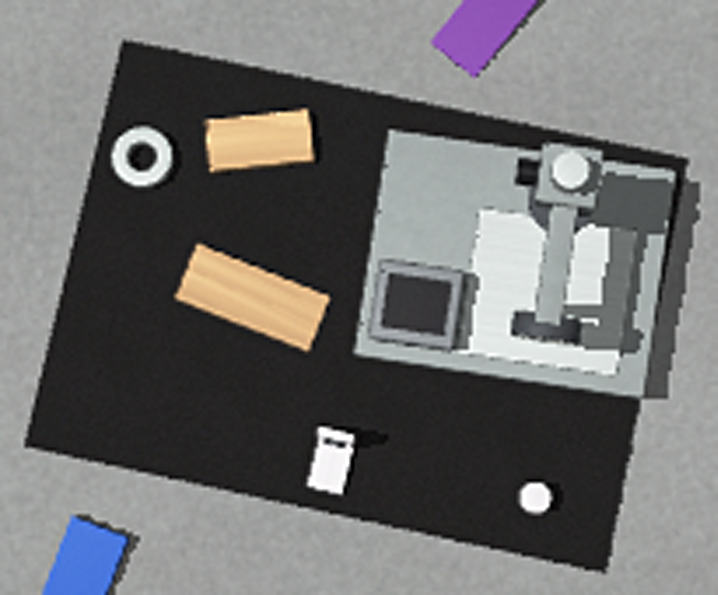

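View pics/c2.png

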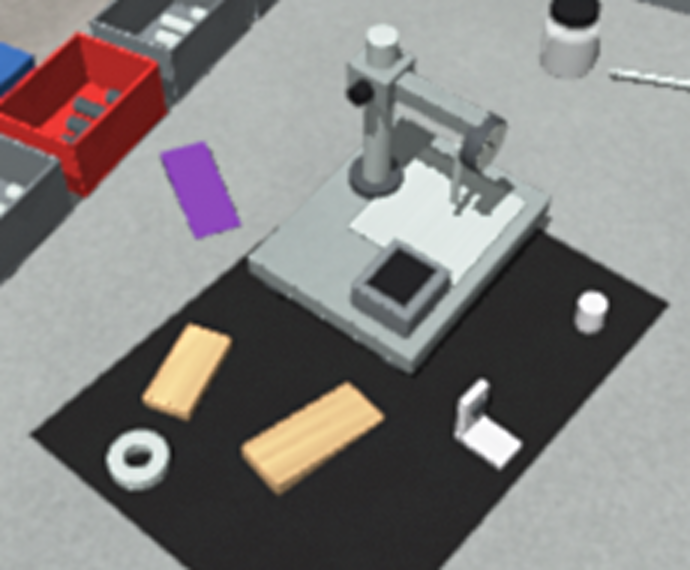

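```bash
cat > m.py <<'E'
from h import *
def wedge(f,lo=(5,60,90),hi=(25,200,255),sel=None,amin=300):
    hsv=cv2.cvtColor(f['frame'],cv2.COLOR_RGB2HSV); m=cv2.inRange(hsv,lo,hi)
    cs,_=cv2.findContours(m,cv2.RETR_EXTERNAL,cv2.CHAIN_APPROX_NONE)
    return [(cv2.contourArea(c),cv2.minAreaRect(c),cv2.approxPolyDP(c,5,True).reshape(-1,2).tolist()) for c in cs if cv2.contourArea(c)>100]
E
python3 - <<'E'
from m import *
import pickle
d=pickle.load(open('f0.pkl','rb')); f=d['top']
for r in wedge(f): print(r)
c=lambda u,v:(170+(u+.5)/3.5-.5,135+(v+.5)/3.5-.5)
for n,u,v,z in [('noseR',330,296,.0045),('noseF',308,351,.0045),('backR',197,244,.0195),('backF',176,299,.0195),
 ('RL',388,129,.059),('FL',355,353,.049),('FR',640,398,.059),('RR',676,170,.069),('upr',352,428,.06),('upr',308,488,.004),('spc',536,497,.033),('pack',262,140,.017),('mat',25,445,.003),('mat',123,41,.003)]:
    print(n,ray(f,*c(u,v),z).round(4))
g=d['side']
for r in wedge(g): print('side',r)
s=lambda u,v:(160+(u+.5)/3-.5,110+(v+.5)/3-.5)
for n,u,v,z in [('noseF',383,418,.0045),('noseR',348,382,.0045),('backR',242,448,.0195),('backF',281,490,.003),('FL',413,362,.049),('RL',248,258,.059),('FR',548,200,.059)]:
    print('s',n,ray(g,*s(u,v),z).round(4))
E
```

```text
(1132.0, ((545.4999389648438, 260.5), (46.99999237060547, 26.999996185302734), 90.0), [[559, 237], [532, 240], [537, 284], [559, 284]])
(661.5, ((241.5517120361328, 219.62069702148438), (41.224365234375, 17.08397102355957), 21.801406860351562), [[225, 206], [220, 220], [258, 234], [263, 219]])
(404.5, ((243.45730590820312, 174.61585998535156), (14.797825813293457, 30.147809982299805), 83.6598129272461), [[257, 166], [229, 169], [230, 183], [259, 180]])
(1378.0, ((203.0, 81.0), (44.0, 54.0), 90.0), [[177, 59], [180, 102], [228, 103], [229, 75], [227, 96], [225, 84], [225, 95], [180, 94], [192, 93], [182, 87], [193, 85], [193, 78], [209, 76], [212, 83], [213, 73], [220, 93], [227, 60]])
noseR [0.5872 0.0496 0.0045]
noseF [0.5401 0.0673 0.0045]
backR [0.6282 0.1621 0.0195]
backF [0.5812 0.1784 0.0195]
RL [0.7209 0.0017 0.059 ]
FL [0.5353 0.0261 0.049 ]
FR [ 0.501 -0.206  0.059]
RR [ 0.6876 -0.235   0.069 ]
upr [0.4735 0.0272 0.06  ]
upr [0.4251 0.0649 0.004 ]
spc [ 0.4203 -0.1239  0.033 ]
pack [0.7189 0.1095 0.017 ]
mat [0.4577 0.304  0.003 ]
mat [0.8077 0.2335 0.003 ]
side (809.5, ((26
[... 439 characters left out ...]
223], [82, 241], [109, 256], [147, 217], [139, 199]])
side (603.5, ((249.9905548095703, 38.783023834228516), (67.1693115234375, 11.400925636291504), 15.945394515991211), [[219, 25], [220, 36], [282, 49], [282, 42]])
side (10695.5, ((416.5, 54.5), (109.0, 181.0), 90.0), [[326, 0], [327, 8], [366, 18], [359, 71], [376, 75], [390, 52], [397, 54], [393, 73], [424, 81], [434, 62], [456, 67], [449, 96], [494, 109], [507, 78], [492, 93], [485, 90], [491, 73], [473, 86], [503, 10], [498, 0]])
s noseF [0.5395 0.0709 0.0045]
s noseR [0.5861 0.0517 0.0045]
s backR [0.6273 0.1656 0.0195]
s backF [0.5821 0.1769 0.003 ]
s FL [0.5308 0.0325 0.049 ]
s RL [0.7182 0.0064 0.059 ]
s FR [ 0.5011 -0.1986  0.059 ]
```

```bash
cat >> h.py <<'E'
from scipy.spatial.transform import Rotation as Rn
def toolR(s=None):
    s=s or state(); q=s['tool_rot']; return Rn.from_quat([q[1],q[2],q[3],q[0]]).as_matrix()
def plan(target,zdir):
    """tool-axis shift (cm) to target in current axes, twist deg so tool z || +-zdir (xy)"""
    s=state(); R=toolR(s); d=np.array(target)-s['tool_pos']; z=R[:,2]
    print('t',s['time'],'pos',s['tool_pos'].round(4),'x',R[:,0].round(3),'y',R[:,1].round(3),'z',z.round(3),'F',s['contact_force'].round(2),'w',round(s['gripper_width'],3))
    for sg in(1,-1):
        v=sg*np.array([*zdir,0]); v/=np.linalg.norm(v)
        a=np.degrees(np.arctan2(np.dot(R[:,1],np.cross(z,v)),np.dot(z,v)))
        print(' twist for sign',sg,round(a,2),'shift cm in current axes',(R.T@d*100).round(2),'after twist',((Rn.from_rotvec(R[:,1]*np.radians(a)).as_matrix()@R).T@d*100).round(2))
E
python3 - <<'E'
from h import *
plan([.6133,.1935,.231],(.939,-.345))
print(state()['joint_pos'].round(3))
E
```

```text
t 0.15 pos [ 0.2345 -0.5788  0.2303] x [-0.927 -0.375 -0.   ] y [-0.     0.002 -1.   ] z [ 0.375 -0.927 -0.002] F [-0.62  0.07 -0.36] w 1.005
 twist for sign 1 -47.78 shift cm in current axes [-6.410e+01  4.000e-02 -5.736e+01] after twist [-8.556e+01  4.000e-02  8.920e+00]
 twist for sign -1 132.22 shift cm in current axes [-6.410e+01  4.000e-02 -5.736e+01] after twist [ 8.556e+01  4.000e-02 -8.920e+00]
[-1.305  0.053  1.614  0.     1.476 -0.119]
```

View pics/wrist0.png

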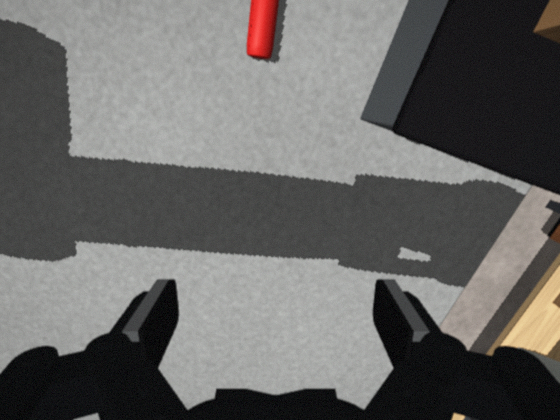

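```bash
python3 -m crank '[[[-0.5,0,-4,0,-8],[-0.5,0,-4,0,-8],[-0.5,0,-4,0,-8],[-0.5,0,-4,0,-8],[-0.5,0,0,0,-8],[-0.5,0,0,0,-7.8]]]' && python3 -m crank '[[[-0.5,-5,0,0.6,0],[-0.5,-5,0,0.6,0],[-0.5,-5,0,0.6,0],[-0.5,-5,0,0.6,0],[-0.5,-5,0,0.6,0],[-0.5,-5,0,0.6,0],[-0.5,-5,0,0.6,0],[-0.5,-5,0,0.6,0]]]' && python3 -m crank '[[[-0.5,-5,0,0.5,0],[-0.5,-5,0,0.5,0],[-0.5,-5,0,0.5,0],[-0.5,-5,0,0.5,0],[-0.5,-5,0,0.5,0],[-0.5,-5,0,0.5,0],[-0.5,-5,0,0.5,0],[-0.5,-5,0,0.5,0]]]'; python3 - <<'E'
from h import *
plan([.6133,.1935,.231],(.939,-.345))
E
```

```text
time: 0.9
tool_pos: [0.2346, -0.5794, 0.3919]
tool_rot: [-0.406, 0.406, -0.579, 0.579]
contact_force: [-0.4, 0.0, -0.1]
gripper_width: 0.25
time: 1.9
tool_pos: [0.4179, -0.2187, 0.391]
tool_rot: [0.405, -0.405, 0.58, -0.58]
contact_force: [1.2, -0.6, -0.8]
gripper_width: 0.25
time: 2.9
tool_pos: [0.5933, 0.143, 0.3909]
tool_rot: [0.405, -0.405, 0.58, -0.58]
contact_force: [0.7, -0.4, 0.7]
gripper_width: 0.249
t 2.9 pos [0.5933 0.143  0.3909] x [-0.344 -0.939  0.   ] y [-0. -0. -1.] z [ 0.939 -0.344 -0.   ] F [ 0.7  -0.45  0.68] w 0.249
 twist for sign 1 0.03 shift cm in current axes [-5.43 15.99  0.15] after twist [-5.43 15.99  0.15]
 twist for sign -1 -179.97 shift cm in current axes [-5.43 15.99  0.15] after twist [ 5.43 15.99 -0.15]
```

```bash
python3 -m crank '[[[-0.5,-3.4,5.5,0.1,0],[-0.5,-3.4,5.5,0.1,0],[-0.5,0,5,0,0],[-0.5,0,5,0,0],[-0.5,0,5,0,0],[-0.5,0,0,0,0]]]'; python3 - <<'E'
from h import *
import pickle
plan([.6133,.1935,.05],(.939,-.345))
f=snap('wrist','w1.png'); g=snap('side','s1.png'); t=snap('top','t1.png'); pickle.dump(dict(wrist=f,side=g,top=t),open('f1.pkl','wb'))
E
```

```text
time: 3.65
tool_pos: [0.6133, 0.2017, 0.1288]
tool_rot: [0.401, -0.409, 0.581, -0.578]
contact_force: [-0.4, -0.7, -0.3]
gripper_width: 0.251
t 3.65 pos [0.6133 0.2017 0.1288] x [-0.344 -0.939  0.006] y [-0.011 -0.002 -1.   ] z [ 0.939 -0.345 -0.01 ] F [-0.42 -0.74 -0.33] w 0.251
 twist for sign 1 0.02 shift cm in current axes [0.72 7.88 0.36] after twist [0.72 7.88 0.36]
 twist for sign -1 -179.98 shift cm in current axes [0.72 7.88 0.36] after twist [-0.72  7.88 -0.36]
```

View pics/w1.png

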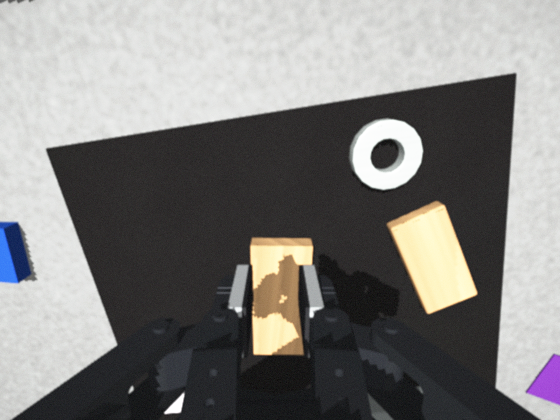

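View pics/s1.png

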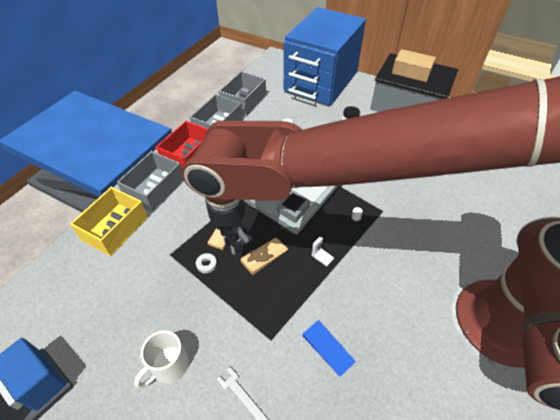

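```bash
python3 - <<'E'
from h import *
import pickle
f=pickle.load(open('f1.pkl','rb'))['wrist']
a=cv2.imread('pics/w1.png')[225:375,220:340]; cv2.imwrite('pics/c3.png',cv2.resize(a,None,fx=4,fy=4,interpolation=cv2.INTER_CUBIC))
for u,v,z in[(251,247,.0195),(312,247,.0195),(251,238,.003),(312,238,.003),(254,354,.0045),(302,355,.0045)]: print(ray(f,u,v,z).round(4))
E
```

```text
[0.5824 0.1778 0.0195]
[0.6286 0.161  0.0195]
[0.5815 0.179  0.003 ]
[0.6303 0.1614 0.003 ]
[0.5405 0.0665 0.0045]
[0.5835 0.0498 0.0045]
```

View pics/c3.png

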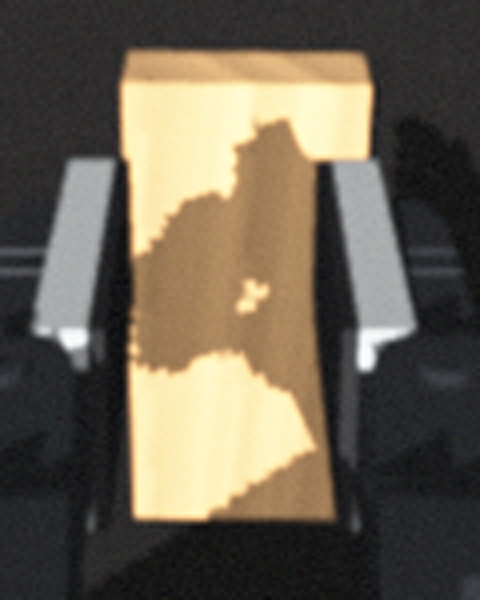

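```bash
python3 -m crank '[[[-0.5,-0.2,4,0.3,0],[-0.5,0,4,0,0],[-0.5,0,1.5,0,0],[-0.5,0,0,0,0],[-0.5,0,0,0,0]]]'; python3 - <<'E'
from h import *
import pickle
plan([.616,.198,.009],(.9365,-.35))
f=snap('wrist','w2.png')
E
```

```text
time: 4.42
tool_pos: [0.6228, 0.2037, 0.0429]
tool_rot: [-0.406, 0.403, -0.579, 0.58]
contact_force: [0.3, -0.2, 0.0]
gripper_width: 0.248
t 4.425 pos [0.6228 0.2037 0.0429] x [-0.345 -0.939 -0.002] y [ 0.004  0.001 -1.   ] z [ 0.939 -0.345  0.004] F [ 0.26 -0.21  0.02] w 0.248
 twist for sign 1 0.34 shift cm in current axes [ 0.78  3.39 -0.45] after twist [ 0.78  3.39 -0.45]
 twist for sign -1 -179.66 shift cm in current axes [ 0.78  3.39 -0.45] after twist [-0.78  3.39  0.45]
```

View pics/w2.png

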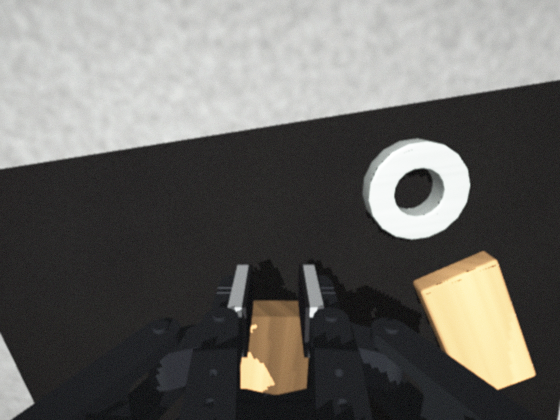

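```bash
python3 -m crank '[[[-0.5,0,1.5,-0.3,0],[-0.5,0,1.0,-0.2,0],[-0.5,0,0.5,-0.2,0],[-0.5,0,0.2,0,0],[-0.5,0,0,0,0]]]'; python3 - <<'E'
from h import *
plan([.616,.198,.009],(.9365,-.35))
E
```

```text
time: 5.1
tool_pos: [0.6143, 0.2057, 0.0079]
tool_rot: [-0.405, 0.405, -0.58, 0.58]
contact_force: [0.5, 0.3, -0.2]
gripper_width: 0.249
t 5.1 pos [0.6143 0.2057 0.0079] x [-0.345 -0.939  0.   ] y [-0. -0. -1.] z [ 0.939 -0.345  0.   ] F [ 0.5   0.28 -0.18] w 0.249
 twist for sign 1 0.34 shift cm in current axes [ 0.67 -0.11  0.43] after twist [ 0.66 -0.11  0.43]
 twist for sign -1 -179.66 shift cm in current axes [ 0.67 -0.11  0.43] after twist [-0.66 -0.11 -0.43]
```

```bash
python3 -m crank '[[[-0.5,0.6,0,0,0.3],[-0.5,0.6,0,0,0],[-0.5,0.6,0,0,0],[-0.5,0.4,0,0,0],[-0.5,0.3,0,0.0,0],[-0.5,0.3,0,0.0,0],[-0.5,0.2,0,0.0,0],[-0.5,0,0,0,0]]]'; python3 - <<'E'
from h import *
plan([.616,.198,.009],(.9365,-.35))
f=snap('wrist','w3.png')
E
```

```text
time: 6.1
tool_pos: [0.6038, 0.1775, 0.008]
tool_rot: [-0.403, 0.403, -0.581, 0.581]
contact_force: [0.5, -0.4, 1.5]
gripper_width: 0.252
t 6.1 pos [0.6038 0.1775 0.008 ] x [-0.349 -0.937  0.   ] y [ 0. -0. -1.] z [ 0.937 -0.349  0.   ] F [ 0.53 -0.42  1.5 ] w 0.252
 twist for sign 1 0.04 shift cm in current axes [-2.35 -0.1   0.43] after twist [-2.35 -0.1   0.43]
 twist for sign -1 -179.96 shift cm in current axes [-2.35 -0.1   0.43] after twist [ 2.35 -0.1  -0.43]
```

View pics/w3.png

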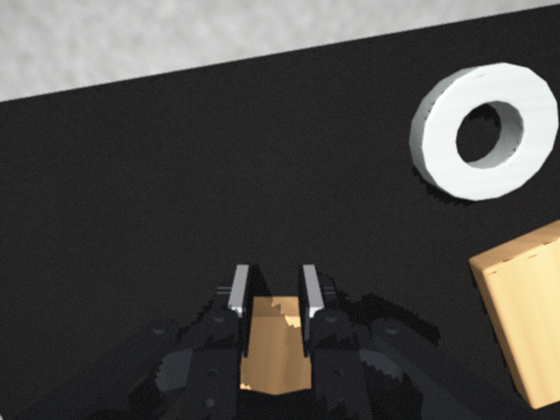

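```bash
python3 - <<'E'
from h import *
a=cv2.imread('pics/w3.png')[250:400,200:350]; cv2.imwrite('pics/c4.png',cv2.resize(a,None,fx=5,fy=5,interpolation=cv2.INTER_CUBIC))
f=grab_frame('wrist'); s=state()
for v in(297,315): print(v,[(ray(f,276,v,z)-s['tool_pos'])@toolR(s)[:,:]*1000 for z in(.003,.0195)])
for p in [(.011,0,.012),(.011,0,-.012),(-.011,0,.012),(-.011,0,-.012)]: print(p,proj(f,s['tool_pos']+toolR(s)@np.array(p)))
E
```

```text
297 [array([12.94011971,  4.97460923,  0.1859098 ]), array([  2.57877025, -11.52649904,   0.14252474])]
315 [array([23.38207668,  4.97572765,  0.19326718]), array([ 11.85143456, -11.52550586,   0.14905824])]
(0.011, 0, 0.012) (np.float64(300.6220933788098), np.float64(299.1456634678285))
(0.011, 0, -0.012) (np.float64(250.65375393867743), np.float64(299.1502621983698))
(-0.011, 0, 0.012) (np.float64(301.74800883102256), np.float64(257.54380740027545))
(-0.011, 0, -0.012) (np.float64(249.5630561211436), np.float64(257.54685243227857))
```

View pics/c4.png

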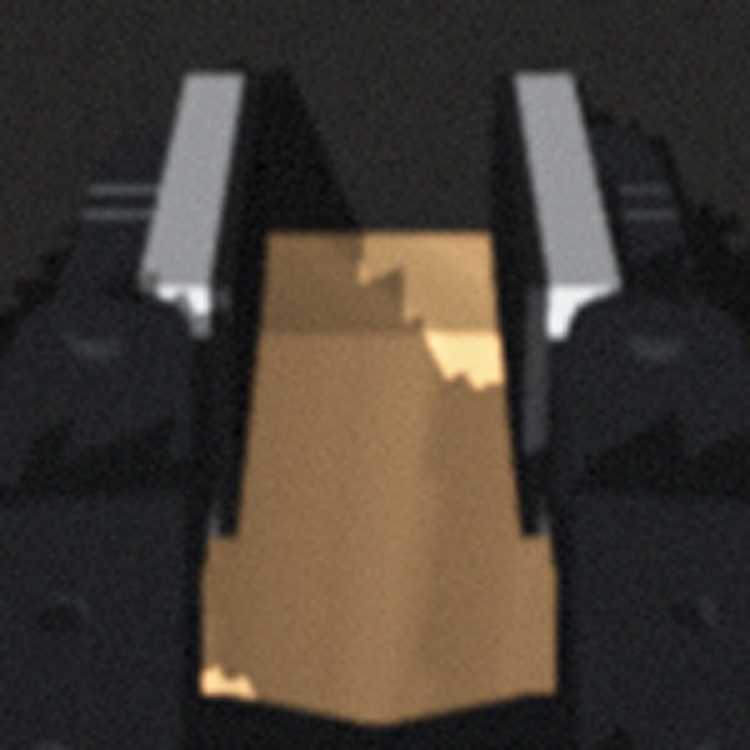

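```bash
python3 -m crank '[[[-0.5,0.3,0,0.0,0],[-0.5,0.5,0,0.16,0],[-0.5,0.5,0,0.16,0],[-0.5,0.5,0,0.16,0],[-0.5,0.5,0,0.16,0],[-0.5,0.5,0,0.16,0],[-0.5,0.2,0,0.06,0],[-0.5,0,0,0,0]]]'; python3 - <<'E'
from h import *
import pickle
plan([.616,.198,.009],(.9365,-.35))
d={n:snap(n,n+'4.png') for n in('wrist','side','top')}; pickle.dump(d,open('f4.pkl','wb'))
a=cv2.imread('pics/side4.png')[110:300,160:390]; a=cv2.resize(a,None,fx=2,fy=2,interpolation=cv2.INTER_CUBIC)
b=cv2.imread('pics/top4.png')[135:305,170:375]; b=cv2.resize(b,(460,380),interpolation=cv2.INTER_CUBIC)
c=cv2.imread('pics/wrist4.png')[225:420,170:380]
cv2.imwrite('pics/c5.png',cv2.resize(np.hstack([a,b]),(800,330)));cv2.imwrite('pics/c6.png',cv2.resize(c,None,fx=3,fy=3,interpolation=cv2.INTER_CUBIC))
E
```

```text
time: 7.2
tool_pos: [0.6013, 0.1462, 0.0079]
tool_rot: [-0.403, 0.403, -0.581, 0.581]
contact_force: [0.3, -0.1, -0.3]
gripper_width: 0.25
t 7.2 pos [0.6013 0.1462 0.0079] x [-0.35  -0.937  0.   ] y [-0. -0. -1.] z [ 0.937 -0.35  -0.   ] F [ 0.34 -0.14 -0.26] w 0.25
 twist for sign 1 0.03 shift cm in current axes [-5.37 -0.11 -0.43] after twist [-5.37 -0.11 -0.44]
 twist for sign -1 -179.97 shift cm in current axes [-5.37 -0.11 -0.43] after twist [ 5.37 -0.11  0.44]
```

View pics/c5.png

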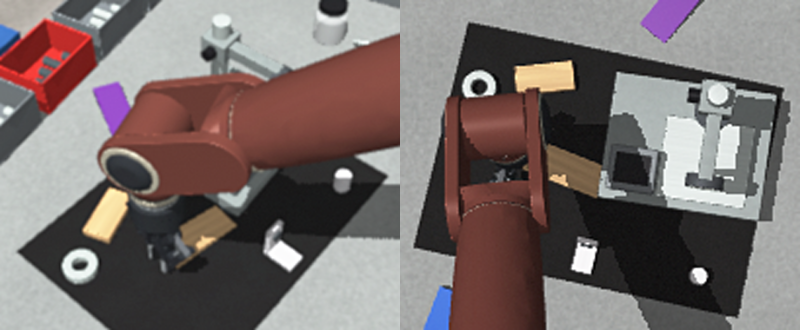

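View pics/c6.png

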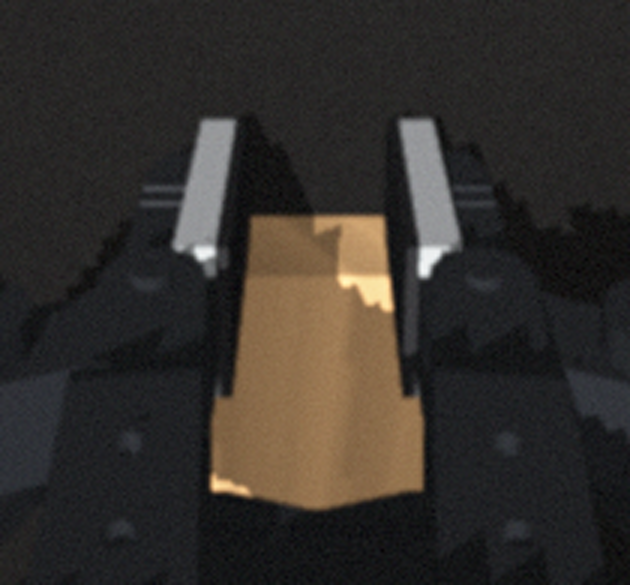

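```bash
python3 - <<'E'
from h import *
b=cv2.imread('pics/top4.png')[195:255,230:310]; cv2.imwrite('pics/c7.png',cv2.resize(b,None,fx=9,fy=9,interpolation=cv2.INTER_CUBIC))
E
```

```text
(no output)
```

View pics/c7.png

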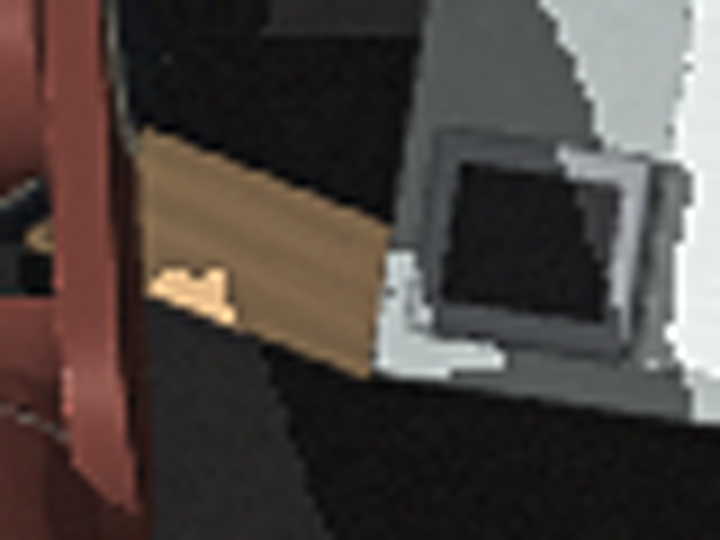

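```bash
python3 - <<'E'
from h import *
import pickle
f=pickle.load(open('f4.pkl','rb'))['top']
c=lambda u,v:(230+(u+.5)/9-.5,195+(v+.5)/9-.5)
T=np.array([.6013,.1462]); x=np.array([-.35,-.937]); z=np.array([.937,-.35])
foot=np.array([.557,-.0016])
print('foot in tool',(foot-T)@x,(foot-T)@z)
for u,v in[(148,128),(270,178),(388,227),(150,295),(260,337),(368,377)]:
    zz=.012
    for _ in range(5):
        p=ray(f,*c(u,v),zz)[:2]; a=(p-T)@x-.0115; zz=.003+.0165-.125*a
    print((u,v),'along from back %.4f lat %.4f z %.4f'%(a,(p-T)@z,zz))
E
```

```text
foot in tool 0.15399359999999995 0.01022090000000009
(148, 128) along from back 0.0241 lat 0.0292 z 0.0165
(270, 178) along from back 0.0671 lat 0.0289 z 0.0111
(388, 227) along from back 0.1089 lat 0.0284 z 0.0059
(150, 295) along from back 0.0449 lat -0.0216 z 0.0139
(260, 337) along from back 0.0832 lat -0.0210 z 0.0091
(368, 377) along from back 0.1209 lat -0.0201 z 0.0044
```

```bash
cat >> m.py <<'E'
def colpt(f):
    g=cv2.cvtColor(f['frame'],cv2.COLOR_RGB2GRAY)
    r=g[160:210,315:360]
    return r
E
python3 -m crank '[[[-0.5,0.4,0,0.12,0],[-0.5,0.5,0,0.14,0],[-0.5,0.5,0,0.14,0],[-0.5,0.4,0,0.12,0],[-0.5,0.2,0,0.06,0],[-0.5,0,0,0,0]]]'; python3 - <<'E'
from h import *
import pickle
plan([.616,.198,.009],(.9365,-.35))
d={n:snap(n,n+'5.png') for n in('wrist','side','top')}; pickle.dump(d,open('f5.pkl','wb'))
a=cv2.imread('pics/top0.png')[160:250,265:370];b=cv2.imread('pics/top5.png')[160:250,265:370]
cv2.imwrite('pics/c8.png',cv2.resize(np.hstack([a,b]),None,fx=3.8,fy=3.8,interpolation=cv2.INTER_CUBIC))
E
```

```text
time: 8.1
tool_pos: [0.6006, 0.127, 0.0087]
tool_rot: [0.404, -0.402, 0.581, -0.581]
contact_force: [1.3, 5.3, 1.1]
gripper_width: 0.251
t 8.1 pos [0.6006 0.127  0.0087] x [-0.35  -0.937 -0.004] y [ 0.002  0.003 -1.   ] z [ 0.937 -0.35   0.001] F [1.31 5.34 1.06] w 0.251
 twist for sign 1 -0.01 shift cm in current axes [-7.19 -0.01 -1.05] after twist [-7.19 -0.01 -1.04]
 twist for sign -1 179.99 shift cm in current axes [-7.19 -0.01 -1.05] after twist [ 7.19 -0.01  1.04]
```

View pics/c8.png

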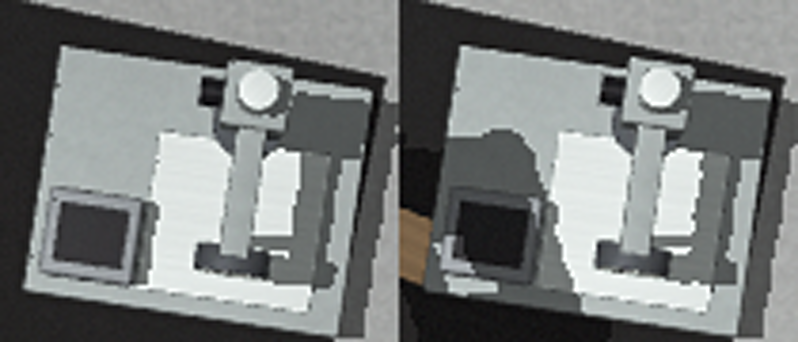

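View pics/side5.png

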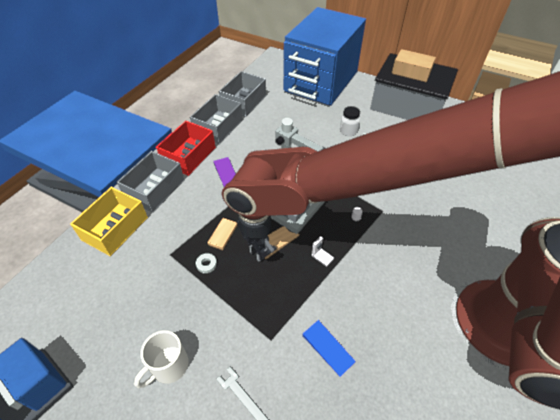

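```bash
cat >> m.py <<'E'
import pickle
f0=pickle.load(open('f0.pkl','rb'))
BOX={'cap':('top',324,176,22,16),'plateRL':('top',276,165,22,18),'plateRR':('top',352,172,22,18),'capS':('side',274,114,24,16)}
def shift(d,k):
    n,x,y,w,h=BOX[k]; g=lambda f:cv2.cvtColor(f['frame'],cv2.COLOR_RGB2GRAY).astype(np.float32)
    W=np.eye(2,3,dtype=np.float32); T=g(f0[n])[y:y+h,x:x+w]; I=g(d[n])
    W[0,2],W[1,2]=x,y
    try:
        cc,W=cv2.findTransformECC(T,I,W,cv2.MOTION_TRANSLATION,(3,200,1e-5),None,3)
        return round(float(W[0,2]-x),2),round(float(W[1,2]-y),2),round(cc,3)
    except cv2.error as e: return None
def rep(d):
    for k in BOX:
        if BOX[k][0] in d: print(k,shift(d,k))
E
python3 - <<'E'
from m import *
rep(pickle.load(open('f4.pkl','rb')));rep(pickle.load(open('f5.pkl','rb')))
# predicted shift at level
C=np.array([.5,.5])
X=np.array([.991,-.135,0]);Y=np.array([.136,.991,0])
foot=np.array([.557,-.0016,.003]); RL=foot+.14*X; FR=foot-.19*Y
ax=(FR-RL)/np.linalg.norm(FR-RL)
for n,k,z in(('top','cap',.248),('side','capS',.248)):
    _,x,y,w,h=BOX[k]; p=ray(f0[n],*((334,184.5) if n=='top' else (287.5,121)),z)
    for deg in(3.5,4,4.5):
      for sg in(1,-1):
        q=RL+Rn.from_rotvec(ax*np.radians(sg*deg)).as_matrix()@(p-RL)
        print(n,deg,sg,p.round(3),q.round(3),np.subtract(proj(f0[n],q),proj(f0[n],p)).round(2))
E
```

```text
cap (0.11, 0.15, 0.989)
plateRL (-0.03, 0.1, 0.998)
plateRR (-0.01, -0.02, 1.0)
capS (-0.03, -0.09, 0.996)
cap (0.65, -0.26, 0.978)
plateRL (0.03, -0.02, 0.997)
plateRR (-0.07, -0.14, 0.993)
capS (-0.37, -0.39, 0.993)
top 3.5 1 [ 0.649 -0.135  0.248] [ 0.638 -0.125  0.25 ] [-4.11  4.03]
top 3.5 -1 [ 0.649 -0.135  0.248] [ 0.66  -0.145  0.245] [ 4.   -3.88]
top 4 1 [ 0.649 -0.135  0.248] [ 0.637 -0.123  0.251] [-4.71  4.61]
top 4 -1 [ 0.649 -0.135  0.248] [ 0.661 -0.147  0.244] [ 4.57 -4.43]
top 4.5 1 [ 0.649 -0.135  0.248] [ 0.635 -0.122  0.251] [-5.31  5.2 ]
top 4.5 -1 [ 0.649 -0.135  0.248] [ 0.663 -0.148  0.244] [ 5.12 -4.97]
side 3.5 1 [ 0.653 -0.135  0.248] [ 0.642 -0.124  0.251] [1.81 2.75]
side 3.5 -1 [ 0.653 -0.135  0.248] [ 0.663 -0.145  0.245] [-1.75 -2.37]
side 4 1 [ 0.653 -0.135  0.248] [ 0.64  -0.123  0.251] [2.07 3.18]
side 4 -1 [ 0.653 -0.135  0.248] [ 0.665 -0.147  0.244] [-2.   -2.68]
side 4.5 1 [ 0.653 -0.135  0.248] [ 0.639 -0.121  0.251] [2.33 3.61]
side 4.5 -1 [ 0.653 -0.135  0.248] [ 0.666 -0.148  0.243] [-2.24 -2.98]
```

```bash
python3 -m crank '[[[-0.5,0.3,0,0,0],[-0.5,0.4,0,0,0],[-0.5,0.4,0,0,0],[-0.5,0.4,0,0,0],[-0.5,0.3,0,0,0],[-0.5,0.2,0,0,0],[-0.5,0,0,0,0],[-0.5,0,0,0,0]]]'; python3 - <<'E'
from m import *
plan([.616,.198,.009],(.9365,-.35))
d={n:snap(n,n+'6.png') for n in('wrist','side','top')}; pickle.dump(d,open('f6.pkl','wb')); rep(d)
b=cv2.imread('pics/top6.png')[160:250,235:370];cv2.imwrite('pics/c9.png',cv2.resize(b,None,fx=5.5,fy=5.5,interpolation=cv2.INTER_CUBIC))
E
```

```text
time: 9.25
tool_pos: [0.5936, 0.1078, 0.0085]
tool_rot: [0.404, -0.402, 0.581, -0.581]
contact_force: [1.1, 4.6, -0.8]
gripper_width: 0.253
t 9.25 pos [0.5936 0.1078 0.0085] x [-0.35  -0.937 -0.003] y [ 0.002  0.002 -1.   ] z [ 0.937 -0.35   0.001] F [ 1.14  4.6  -0.83] w 0.253
 twist for sign 1 0.03 shift cm in current axes [-9.23 -0.03 -1.05] after twist [-9.23 -0.03 -1.06]
 twist for sign -1 -179.97 shift cm in current axes [-9.23 -0.03 -1.05] after twist [ 9.23 -0.03  1.06]
cap (2.16, -1.41, 0.896)
plateRL (0.34, -0.17, 0.993)
plateRR (-0.15, -0.34, 0.944)
capS (-1.11, -1.52, 0.992)
```

View pics/c9.png

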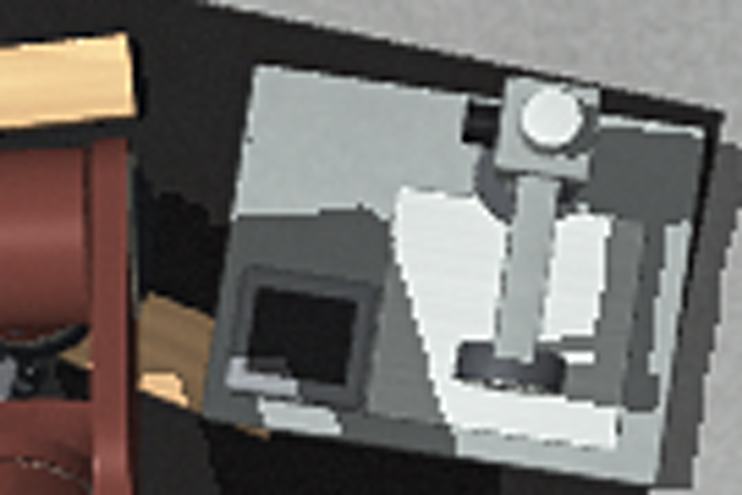

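View pics/wrist6.png

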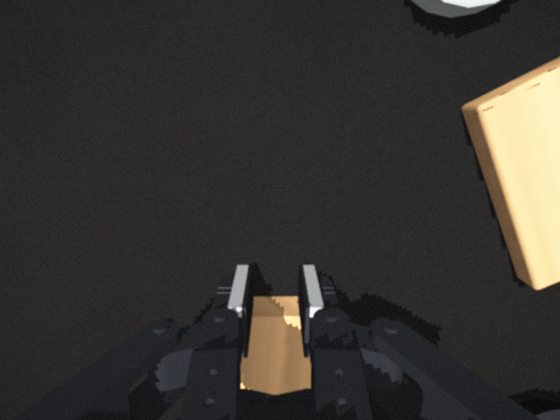

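```bash
python3 -m crank '[[[-0.5,0.3,0,0,0],[-0.5,0.4,0,0,0],[-0.5,0.5,0,0,0],[-0.5,0.5,0,0,0],[-0.5,0.5,0,0,0],[-0.5,0.3,0,0,0],[-0.5,0.1,0,0,0],[-0.5,0,0,0,0]]]'; python3 - <<'E'
from m import *
plan([.616,.198,.009],(.9365,-.35))
d={n:snap(n,n+'7.png') for n in('wrist','side','top')}; pickle.dump(d,open('f7.pkl','wb')); rep(d)
b=cv2.imread('pics/top7.png')[160:250,235:370];cv2.imwrite('pics/c10.png',cv2.resize(b,None,fx=5.5,fy=5.5,interpolation=cv2.INTER_CUBIC))
E
```

```text
time: 10.4
tool_pos: [0.5839, 0.0831, 0.008]
tool_rot: [0.404, -0.403, 0.581, -0.581]
contact_force: [1.4, 4.8, -1.4]
gripper_width: 0.249
t 10.4 pos [0.5839 0.0831 0.008 ] x [-0.35  -0.937 -0.001] y [ 0.001  0.001 -1.   ] z [ 0.937 -0.35   0.   ] F [ 1.4   4.81 -1.44] w 0.249
 twist for sign 1 0.03 shift cm in current axes [-11.89  -0.08  -1.01] after twist [-11.89  -0.08  -1.02]
 twist for sign -1 -179.97 shift cm in current axes [-11.89  -0.08  -1.01] after twist [11.89 -0.08  1.02]
cap (5.44, 0.86, 0.636)
plateRL (0.7, -0.38, 0.986)
plateRR (-0.06, 0.01, 0.882)
capS (-1.83, -2.59, 0.991)
```

View pics/c10.png

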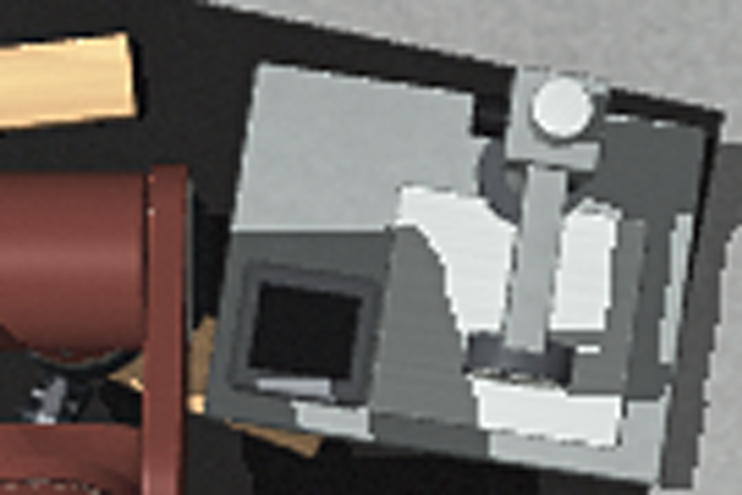

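```bash
cat >> m.py <<'E'
def cap(f):
    hs=cv2.cvtColor(f['frame'],cv2.COLOR_RGB2GRAY)[165:197,318:356]
    m=((hs>205)*255).astype(np.uint8); n,l,st,c=cv2.connectedComponentsWithStats(m)
    g=hs.astype(float)
    j=min((i for i in range(1,n) if st[i,4]>25),key=lambda i:np.hypot(*(c[i]-[17,17])))
    r=cv2.dilate((l==j).astype(np.uint8),np.ones((3,3)))>0; w=np.where(r,np.clip(g-185,0,40),0); yy,xx=np.mgrid[:32,:38]
    return (w*xx).sum()/w.sum()+318,(w*yy).sum()/w.sum()+165,st[j,4]
E
python3 - <<'E'
from m import *
print(cap(f0['top']))
for i in(1,4,5,6,7): 
    d=pickle.load(open(f'f{i}.pkl','rb')); print(i,np.round(cap(d['top']),2),shift(d,'capS'),shift(d,'plateRL'))
E
```

```text
(np.float64(332.4456073580717), np.float64(183.02346971138599), np.int32(81))
1 [332.45 182.86  85.  ] (2.14, -2.31, 0.583) (-0.02, 0.08, 0.998)
4 [332.47 182.91  82.  ] (-0.03, -0.09, 0.996) (-0.03, 0.1, 0.998)
5 [333.11 182.49  83.  ] (-0.37, -0.39, 0.993) (0.03, -0.02, 0.997)
6 [334.69 180.72  83.  ] (-1.11, -1.52, 0.992) (0.34, -0.17, 0.993)
7 [336.54 179.    79.  ] (-1.83, -2.59, 0.991) (0.7, -0.38, 0.986)
```

```bash
python3 -m crank '[[[-0.5,0.2,0,0,0],[-0.5,0.2,0,0,0],[-0.5,0.1,0,0,0],[-0.5,0,0,0,0]]]'; python3 - <<'E'
from m import *
plan([.616,.198,.009],(.9365,-.35))
d={n:snap(n,n+'8.png') for n in('side','top')}; pickle.dump(d,open('f8.pkl','wb')); print(np.round(cap(d['top']),2),shift(d,'capS'),shift(d,'plateRL'))
E
python3 -m crank '[[[-0.5,0.2,0,0,0],[-0.5,0,0,0,0]]]'; python3 - <<'E'
from m import *
plan([.616,.198,.009],(.9365,-.35))
d={n:snap(n,n+'9.png') for n in('side','top')}; pickle.dump(d,open('f9.pkl','wb')); print(np.round(cap(d['top']),2),shift(d,'capS'),shift(d,'plateRL'))
E
```

```text
time: 11.05
tool_pos: [0.582, 0.0782, 0.008]
tool_rot: [0.403, -0.403, 0.581, -0.581]
contact_force: [2.2, 4.2, -1.5]
gripper_width: 0.251
t 11.05 pos [0.582  0.0782 0.008 ] x [-0.35  -0.937 -0.001] y [ 0.     0.001 -1.   ] z [ 0.937 -0.35   0.   ] F [ 2.15  4.22 -1.52] w 0.251
 twist for sign 1 0.03 shift cm in current axes [-12.41  -0.09  -1.01] after twist [-12.41  -0.09  -1.01]
 twist for sign -1 -179.97 shift cm in current axes [-12.41  -0.09  -1.01] after twist [12.41 -0.09  1.01]
[336.89 178.69  82.  ] (-1.92, -2.89, 0.989) (0.73, -0.42, 0.984)
time: 11.4
tool_pos: [0.5814, 0.0764, 0.008]
tool_rot: [0.404, -0.403, 0.581, -0.581]
contact_force: [1.3, 5.3, -0.9]
gripper_width: 0.251
t 11.4 pos [0.5814 0.0764 0.008 ] x [-0.35  -0.937 -0.001] y [ 0.     0.001 -1.   ] z [ 0.937 -0.35   0.   ] F [ 1.35  5.28 -0.86] w 0.251
 twist for sign 1 0.04 shift cm in current axes [-12.6   -0.09  -1.01] after twist [-12.6   -0.09  -1.01]
 twist for sign -1 -179.96 shift cm in current axes [-12.6   -0.09  -1.01] after twist [12.6  -0.09  1.01]
[337.21 178.62  80.  ] (-2.04, -3.04, 0.989) (0.75, -0.43, 0.984)
```

```bash
python3 -m crank '[[[-0.5,0.2,0,0,0],[-0.5,0,0,0,0]]]'; python3 - <<'E'
from m import *
plan([.616,.198,.009],(.9365,-.35))
d={n:snap(n,n+'10.png') for n in('side','top')}; pickle.dump(d,open('f10.pkl','wb')); print(np.round(cap(d['top']),2),shift(d,'capS'),shift(d,'plateRL'))
E
python3 - <<'E'
from m import *
# expected plateRL corner shift & cap shift at level
X=np.array([.991,-.135,0]);Y=np.array([.136,.991,0]);foot=np.array([.557,-.0016,.003]); RL=foot+.14*X; FR=foot-.19*Y
ax=(FR-RL)/np.linalg.norm(FR-RL); f=f0['top']; p=ray(f,280.5,171.5,.059); q=RL+Rn.from_rotvec(-ax*np.radians(4)).as_matrix()@(p-RL); print(np.subtract(proj(f,q),proj(f,p)))
E
```

```text
time: 11.75
tool_pos: [0.5809, 0.075, 0.008]
tool_rot: [0.404, -0.403, 0.581, -0.581]
contact_force: [3.0, 7.8, -2.4]
gripper_width: 0.252
t 11.75 pos [0.5809 0.075  0.008 ] x [-0.35  -0.937 -0.002] y [ 0.001  0.002 -1.   ] z [ 0.937 -0.35   0.   ] F [ 3.01  7.79 -2.39] w 0.252
 twist for sign 1 0.03 shift cm in current axes [-12.75  -0.07  -1.01] after twist [-12.75  -0.07  -1.01]
 twist for sign -1 -179.97 shift cm in current axes [-12.75  -0.07  -1.01] after twist [12.75 -0.07  1.01]
[337.24 178.56  79.  ] (-2.06, -3.02, 0.989) (0.78, -0.42, 0.984)
[ 0.95182156 -0.91069759]
```

The push force jumped from 5.4 to 8.3 N while the column cap stopped moving, so the lifted foot has landed and the stand is level. I'm drawing back now.

```bash
python3 -m crank '[[[-0.5,-0.3,0,0,0],[-0.5,-0.5,0,0,0],[-0.5,-1,0,0,0],[-0.5,-1.5,0,0,0],[-0.5,-1.5,0,0,0],[-0.5,-1,-3,0,0],[-0.5,-2,-5,0,0],[-0.5,-2,-5,0,0]]]'; python3 -m crank '[[[-0.5,-4,-4,-2,0],[-0.5,-4,-4,-2,0],[-0.5,-4,-2,-2,0],[-0.5,0,0,-3,0],[-0.5,0,0,0,0],[-0.5,0,0,0,0],[-0.5,0,0,0,0],[-0.5,0,0,0,0]]]'; python3 - <<'E'
from m import *
plan([.616,.198,.009],(.9365,-.35))
d={n:snap(n,n+'11.png') for n in('wrist','side','top')}; pickle.dump(d,open('f11.pkl','wb')); print(np.round(cap(d['top']),2),shift(d,'capS'),shift(d,'plateRL'),shift(d,'plateRR'))
a=cv2.imread('pics/side11.png')[110:300,160:390]; cv2.imwrite('pics/c11.png',cv2.resize(a,None,fx=3.4,fy=3.1,interpolation=cv2.INTER_CUBIC))
a=cv2.imread('pics/top11.png')[135:305,170:375]; cv2.imwrite('pics/c12.png',cv2.resize(a,None,fx=3.5,fy=3.5,interpolation=cv2.INTER_CUBIC))
E
```

```text
time: 12.85
tool_pos: [0.6147, 0.1673, 0.139]
tool_rot: [0.403, -0.404, 0.581, -0.581]
contact_force: [1.1, 0.6, 0.3]
gripper_width: 0.25
time: 13.85
tool_pos: [0.5729, 0.3093, 0.2377]
tool_rot: [0.403, -0.403, 0.581, -0.581]
contact_force: [0.2, 0.7, 0.3]
gripper_width: 0.248
t 13.85 pos [0.5729 0.3093 0.2377] x [-0.35  -0.937  0.   ] y [-0. -0. -1.] z [ 0.937 -0.35  -0.   ] F [0.2  0.68 0.27] w 0.248
 twist for sign 1 -0.02 shift cm in current axes [ 8.91 22.87  7.95] after twist [ 8.91 22.87  7.94]
 twist for sign -1 179.98 shift cm in current axes [ 8.91 22.87  7.95] after twist [-8.91 22.87 -7.94]
[337.27 178.45  86.  ] None (0.78, -0.43, 0.984) (-0.02, 0.1, 0.876)
```

View pics/c11.png

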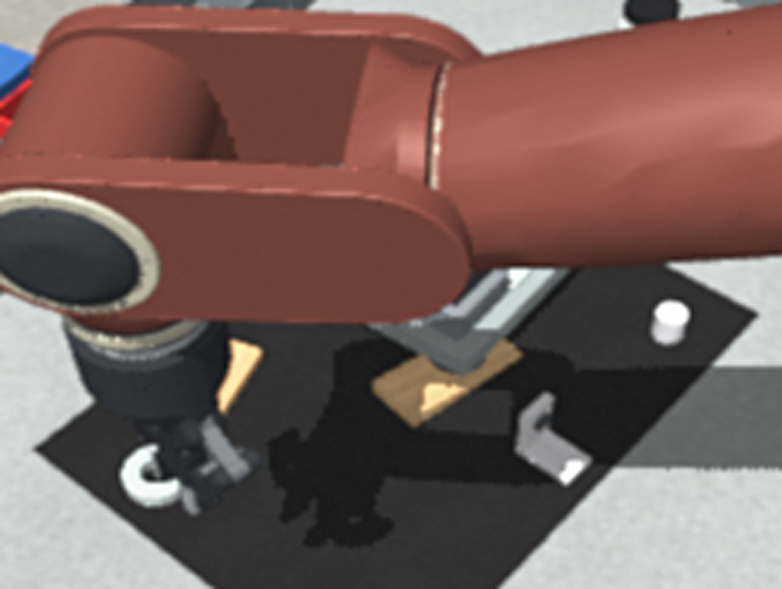

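View pics/c12.png

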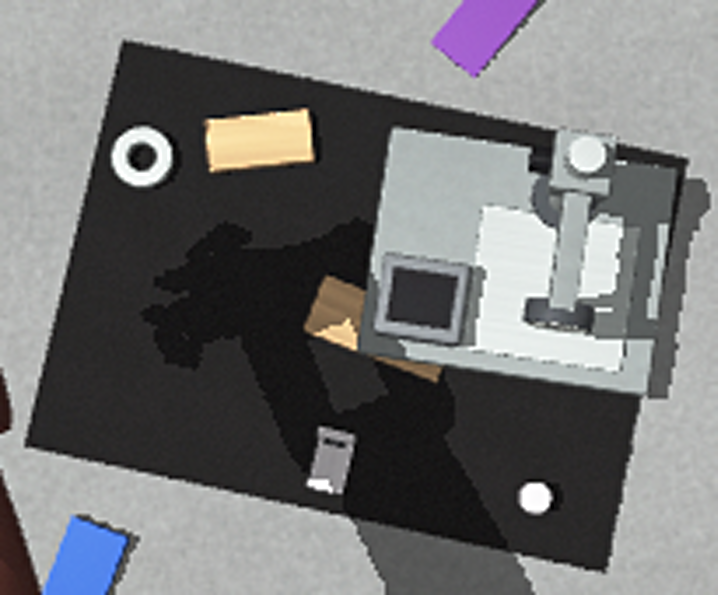

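```bash
python3 - <<'E'
from m import *
f=pickle.load(open('f11.pkl','rb'))['top']; c=lambda u,v:(170+(u+.5)/3.5-.5,135+(v+.5)/3.5-.5)
b=(ray(f,*c(328,276),.0195)+ray(f,*c(305,328),.0195))[:2]/2; n=b+.12*np.array([-.35,-.937]); ft=np.array([.557,-.0016])
print('back',b,'foot behind nose',(n-ft)@np.array([-.35,-.937]),'lat',(n-ft)@np.array([.937,-.35]))
print(job_done())
E
```

```text
back [0.58030673 0.06011773] foot behind nose 0.054069410849810595 lat 0.00023719918298196848
the job is handed in; nothing more can be done
None
```

I pushed the 120 mm wooden wedge thin end first under the front-left foot with two part-open fingertips, then drew back and handed the job in at about 14 s. My last checks say the stand is level, but no verdict was reported.

**Checks that agree:**
- **Levelling:** the push force jumped from about 5.4 to 8.3 N as the column cap stopped moving, which fits the lifted rear-right foot landing. The top-view cap had moved about 6.5 px by then, against 6.4 px predicted for level, and it did not shift when I drew back.
- **Wedge position:** the top picture puts the foot 54 mm behind the nose (52 mm is ideal), which puts the wedge centre about 6 mm from it. The wedge is centred sideways under the foot to within the measurement error.
- **Surroundings:** the stand's rear-left plate corner moved less than 1 px (about 2.5 mm). The other objects on the mat look unmoved in the pictures, and the robot was clear of everything.

**Checks that failed or disagreed:**
- The last side-view cap check failed because the arm blocked the view.
- Top-view template matching for the cap lost its lock partway, so I used the cap's centroid instead.
- The cap's movement relative to the plate suggested about 4.4° of correction rather than 4.0°. I put that down to pixel error, but the picture alone does not prove the stand is within 0.5° of level.

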